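# Lever the stencil cutter's hatch open and hold its reset key in

### The job

The stencil cutter on the table has to be reset: take the square-handled blade tool out of the wooden block, lever the hatch on the cutter's top open with its thin blade and swing it back past upright so that it stays open. Then, with the same tool held upright, set its tip on the round key inside, the one with the ring marked round it, and press lightly, so that the key sinks about half-way, and finish while holding it there: do not let go. Touch the cutter only with the tool, never press hard, and leave the square key and the other things alone.

Things in the scene. Friction and masses are not known exactly. Their poses are not given: they have to be found in the camera images.
- blade_tool: Blade tool, 70 g, standing tip down in a hole of the block. Origin at the middle of the blade's tip, z from tip to handle, x across the thin side. From the tip: steel blade 3 (x) by 10 mm (y), 35 mm long, 6 mm round shaft to 95 mm, 24 mm round collar 95 to 99 mm (it sits on the block's top), wooden handle of 18 x 18 mm square section (sides along x and y) from 99 to 189 mm.
- block: Wooden tool block, fixed, 170 (x) x 70 (y) x 105 mm high, origin under its centre, z up. Two square through holes, 14 mm wide, at x = -45 and +45 mm, y = 0; one holds the blade tool, the other the embosser, either way round. The tools' own x and y axes start parallel to the block's.
- embosser: Embosser standing in the other hole of the block: round wooden handle, up to 24 mm thick, 75 mm long above the block. A bystander: leave it standing there.
- cutter: Stencil cutting machine, fixed, white, 160 (x) x 260 (y) x 90 mm high, origin under its centre, front face to its -x, z up. In its top is a well for the keys, x -75 to 0, y -45 to +45 mm, floor 65 mm above the table, covered by the hatch. A sheet of card (look only) sticks out of a slot low in the front, 27 mm up.
- hatch (a joint): Angle of the hatch, rad: 0 shut (flat; starts at 0 to 0.05), 1.57 upright, 1.95 the stop. A grey flap 102 (x) x 100 (y) x 4 mm, hinged at its rear edge; its front edge stands out 20 mm beyond the cutter's front face, so a blade leaning back to the robot's side goes under it from the front. The hinge is stiff: it stays where it is left; about 1 N at the lip lifts it.
- hatch_hinge (a point): Middle of the hatch's hinge line, on the cutter at x = 2 mm, y = 0, 90.5 mm up, level with the underside of the shut hatch. The hinge line runs along the cutter's y.
- hatch_lip (a point): Middle of the hatch's front edge, on its underside; it moves with the hatch, 102 mm from the hinge line.
- round_key (a joint): How far the round key is pressed in, in m: 0 out, 0.008 at its stop. Spring key: 2 N starts it, 5 N presses it half-way (0.004), 8 N to the stop.
- round_key_top (a point): Centre of the top of the round key, moves with it. The key is a white disc of 22 mm diameter standing 12 mm above the floor of the well, with a black ring of 31 mm marked round it; on the cutter at x = -42, y = +21 mm, top 78 mm up. It is pressed straight down.
- square_key (a joint): How far the square key is pressed in, in m, like the round one: leave it at 0.
- square_key_top (a point): Centre of the top of the white square key, 20 x 20 mm, on the cutter at x = -42, y = -21 mm. Not to be pressed.
- jar: Closed paint jar, 64 mm across, 85 mm high, on the table; a bystander. Origin under its centre.
- book: Closed book lying flat, 110 x 180 x 28 mm; a bystander. Origin under its centre.

How it is judged:
By the outcome, as a careful person would: the job done as asked, in the order asked, and still so for the second after the job is handed in, while the arm keeps its last pose, push and grip.
It also fails if it takes over 48 s, if anything falls off the work surface, if the arm or the gripper's body presses on something with over 40 N, if the wrist force passes 120 N, or if a joint passes its speed limit or range.

### The arm

A 6-joint arm with a two-finger parallel gripper is mounted at the origin on the work surface. World frame = base frame: x ahead of the robot, y to its left, z up, the work surface at z = 0. Lengths are in mm, angles in rad, forces in N, time in s.
With the tool pointing down it reaches from about 325 to 900 mm from the base axis. Payload 6.1 kg.
Tool frame: the origin (TCP) lies midway between the tips of the shut fingers; the grasp point (between the pads) lies 19 mm behind it; y points along the fingers, x is the direction in which the jaws open and shut, and the axes are right-handed (so a half turn about y gives the same grasp; the last joint's range is limited). The gripper opens to 87 mm and grips with 3 to 60 N. Pads are 19 mm wide; open, the fingers measure 117 mm over their backs; the gripper's body (75 mm by 190 mm) begins 51 mm behind the grasp point.
Start: joints at [-1.426, 0.22, 1.526, -0, 1.395, -0.126], TCP at [167.182, -602.217, 222.538] pointing down, gripper open.
Joint ranges: [-2.98, 2.98], [-0.91, 2.08], [0.09, 2.57], [-1.24, 4.39], [0.2, 2.65], [-2.68, 2.68]. Speed limits (rad/s): [2.57, 2.57, 3.01, 3.14, 3.14, 3.14].

### API

Orientations are given as [roll, pitch, yaw] about the fixed x, y, z axes, in that order (R = Rz(yaw) Ry(pitch) Rx(roll)).
In Python, from bench import * gives the robot as it stands.
- The arm moves only by the tool play_rows, never from a script. Its argument "moves" is a list that holds one entry, the list of rows, each a list of 6 numbers: the shift along the world's x, y, z in cm, then the turn, a rotation vector about the world's x, y, z in degrees. In form: [[[x, y, z, rx, ry, rz], ...]]. A call has 1 to 20 rows; each row is the pose to reach, as a shift and turn from the pose commanded when the call began; what a row does not reach only later rows make up. A row lasts 1/12 s, in which the tool goes at most 41.7 mm and 7.16 degrees, less where a joint would pass 70% of its speed; a pose out of reach is approached as far as the arm can. A call with a gripper value outside its range is refused whole. "jaw" is the gripper command: -1 is shut, 1 is fully open, values between are in proportion, set as the call begins (left out, the last holds). The fingers move at their own pace and stop on an object; "force" is the grip in N (left out, the last holds). Time passes only in rows, so rows that repeat a pose let the fingers close. It gives the time, the measured TCP pose, the force and the opening at its end, in the units of the state.
- get_state(): the state, without advancing time (a new reading comes with each control period).
- snapshot(name): name is "side" or "top"; returns a dict with "img" (400x640x3 uint8, blue, green, red), "camera_matrix" (3x3 intrinsics, pixels), "R" (3x3) and "t" (3): a world point X has camera coordinates R X + t. Camera axes: x right, y down, z forward; pixel columns grow to the right and rows downward; lengths in mm; the calibration is good to about 2 mm. A picture is of the moment at which its call begins. There is no depth.
- finish_job(): hands the job in, once; it reports no verdict.
The state is a dict: "t": time; "q": joint angles; "qd": joint speeds; "joint_torque": joint torques, N m; "position": TCP position; "tool_rot": TCP orientation; "contact_force": force on the tool from outside, world axes, zero at the start; "moment": the same for the moment, N m; "finger_gap": opening from 0.0 (shut) to 1.0 (fully open).
Only numpy, scipy, OpenCV 4.12 (cv2) and the standard library are available. Lean on these libraries where they do the work, as an engineer would, in place of code of your own. Each camera call takes 0.05 s, during which the arm holds its last target.

## Working session

There is one attempt and no reset: what is moved stays moved. The work goes in short steps, Python scripts to look and compute and a tool call to move; the robot and the scene stay as the last step left them, time stands still between calls to the robot, and variables do not carry over. Pictures are saved under pics/ and viewed, and the job is handed in when it is done.

Besides the shell and the picture viewer there is one more tool, called as name([rows], argument=value, ...), one row to a line, values as JSON. play_rows: Moves the arm, as the interface text tells. Its arguments: {"type":"object","properties":{"moves":{"type":"array","items":{"type":"array","items":{"type":"array","items":{"type":"number"}}}},"jaw":{"type":"number"},"force":{"type":"number"}},"required":["moves"]}

```bash
ls; mkdir -p pics
python3 - <<'E'
from bench import *
import cv2,numpy as np
for n in("side","top"):
    s=snapshot(n); cv2.imwrite(f"pics/{n}0.png",s["img"]); 
    print(n,s["camera_matrix"].tolist(),s["R"],s["t"])
print(get_state())
E
```

```text
pics
side [[512.3031700386131, 0.0, 314.33744841656835], [0.0, 512.3031700386131, 196.91859450097502], [0.0, 0.0, 1.0]] [[-0.8229265  -0.56813601  0.00366713]
 [-0.37773844  0.54229768 -0.75048444]
 [ 0.42438856 -0.61897875 -0.66087794]] [512.91545408 322.25951914 763.72876247]
top [[470.0909094688381, 0.0, 320.3129855426353], [0.0, 470.0909094688381, 200.06959075504426], [0.0, 0.0, 1.0]] [[-0.00126426 -0.9994546   0.0329985 ]
 [-0.98811562 -0.00382356 -0.15366493]
 [ 0.15370729 -0.03280061 -0.98757187]] [ -31.7754793   625.63674783 1030.15838361]
{'t': 0.1, 'q': array([-1.42610722e+00,  2.21164262e-01,  1.52752551e+00, -1.40343494e-06,
        1.39466595e+00, -1.26109780e-01]), 'qd': array([-0.00311015, -0.00247566, -0.00191883, -0.00133341, -0.00077891,
       -0.00142854]), 'joint_torque': array([ 1.29981938e-03, -4.95942307e+01, -3.88519406e+01,  7.03138299e-02,
        5.15648711e-02, -4.33033688e-05]), 'position': array([ 167.09649299, -601.66495554,  221.52085346]), 'tool_rot': array([-1.57057595,  0.00174924, -1.299997  ]), 'contact_force': array([-0.27479122,  0.43904007, -0.25731458]), 'moment': array([ 0.09360132, -0.00800078, -0.02254211]), 'finger_gap': 0.9981821956686995}
```

View pics/side0.png

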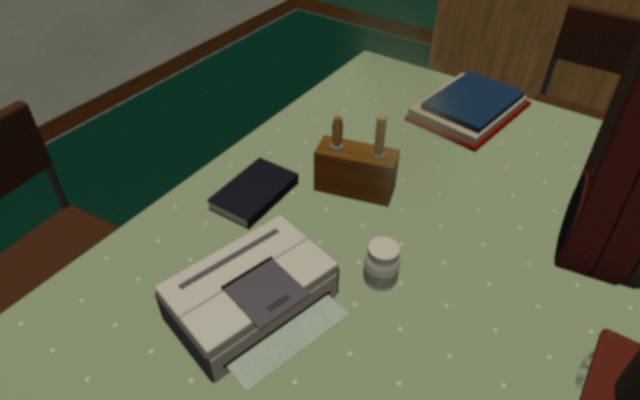

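View pics/top0.png

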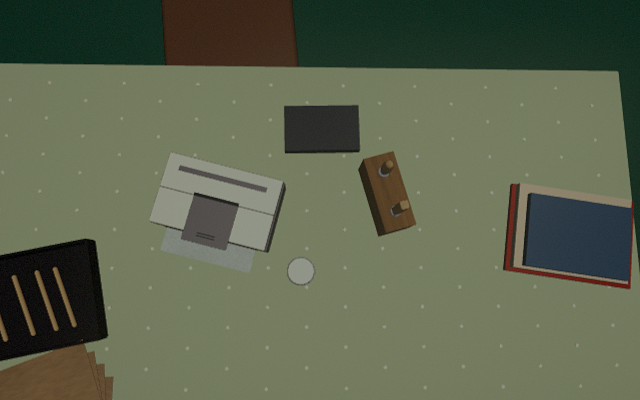

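Run:
```python
import cv2
s=cv2.imread("pics/side0.png");t=cv2.imread("pics/top0.png")
def c(i,x,y,w,h,k,n): cv2.imwrite(f"pics/{n}.png",cv2.resize(i[y:y+h,x:x+w],None,fx=k,fy=k,interpolation=cv2.INTER_CUBIC))
c(t,140,140,160,120,5,"t_cut");c(t,340,140,100,100,6,"t_blk")
c(s,150,205,200,150,4,"s_cut");c(s,300,100,110,110,5,"s_blk")
```

```text
(no output)
```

View pics/t_cut.png

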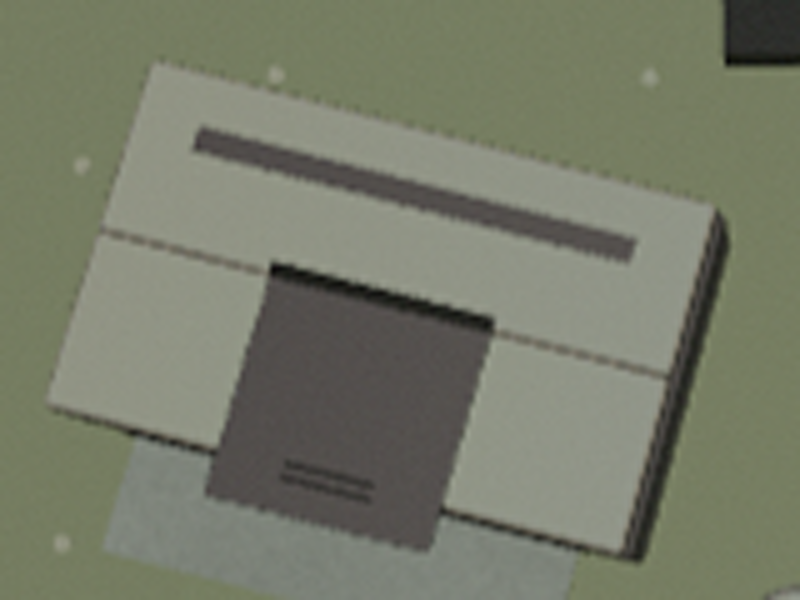

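View pics/t_blk.png

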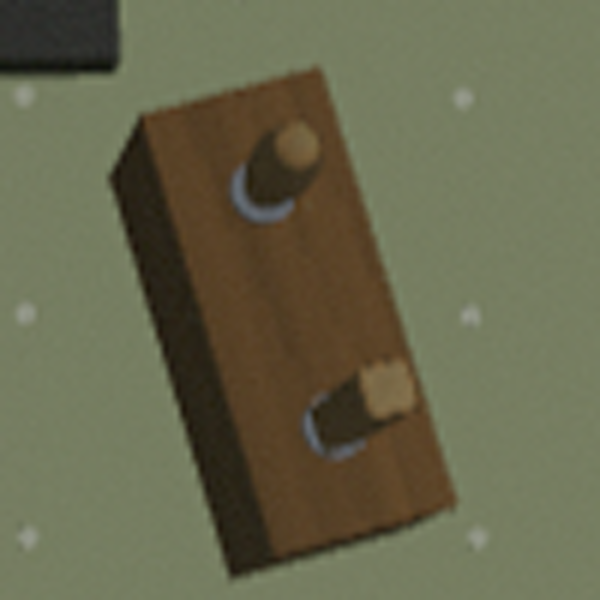

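View pics/s_cut.png

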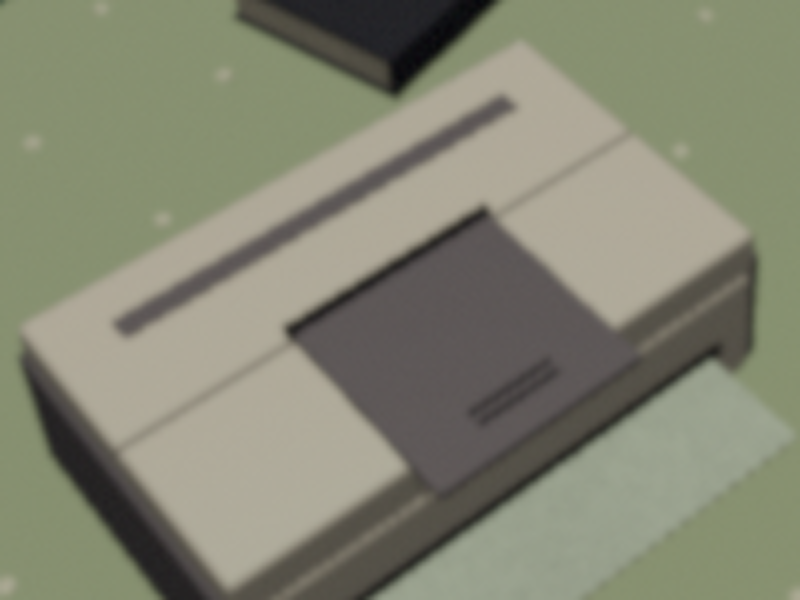

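View pics/s_blk.png

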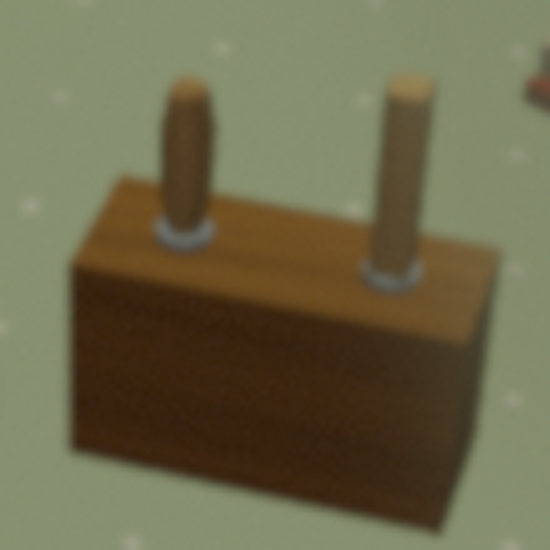

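```bash
cat > h.py <<'E'
from bench import *
import numpy as np
from scipy.optimize import least_squares
from scipy.spatial.transform import Rotation as Ro
CAM={}
def cam(n):
    if n not in CAM: CAM[n]=snapshot(n)
    return CAM[n]
def proj(n,X):
    c=cam(n); p=np.atleast_2d(X)@c["R"].T+c["t"]; p=p@c["camera_matrix"].T; return p[:,:2]/p[:,2:]
def tf(p,L):
    c,s=np.cos(p[2]),np.sin(p[2]); L=np.atleast_2d(L).astype(float); 
    return np.c_[p[0]+c*L[:,0]-s*L[:,1],p[1]+s*L[:,0]+c*L[:,1],L[:,2]]
def fit(obs,x0,f=tf):
    r=lambda p:np.concatenate([(proj(n,f(p,L))-np.array(px)).ravel() for n,L,px in obs])
    s=least_squares(r,x0); return s.x,r(s.x).reshape(-1,2)
E
python3 - <<'E'
from h import *
np.set_printoptions(precision=3,suppress=True)
L=[[80,130,90],[80,-130,90],[-80,-130,90],[-80,130,90]]
a=("top",L,[(171,152.4),(283.6,181.4),(266.4,250.6),(150,221)])
b=("side",L,[(155.5,287),(280,215),(337.5,264.5),(207.5,353)])
for o in([a,b],[a],[b]): print(*fit(o,[550,200,-.2]))
L=[[85,35,105],[85,-35,105],[-85,-35,105],[-85,35,105]]
a=("top",L,[(364.2,159.2),(393.3,151.2),(416.2,224.2),(385.8,233)])
b=("side",L,[(315,152.4),(324.4,135.6),(399.6,150.4),(393.6,168.4)])
b=("side",L,[(324.4,135.6),(399.6,150.4),(393.6,168.4),(315,152.4)])
b2=("side",[L[0],L[1],L[2],L[3]],[(315,152.4),(324.4,135.6),(399.6,150.4),(393.6,168.4)])
for o in([a,b2],[a],[b2]): print(*fit(o,[600,-200,.3]))
f=lambda p,L:np.array([[p[0],p[1],199]])
print(fit([("top",0,[(404.7,204.7)]),("side",0,[(382.2,117)])],[500,-200],f))
print(get_state()["t"])
E
```

```text
[617.912 196.997  -0.247] [[-0.755 -1.015]
 [ 0.167 -1.247]
 [-1.563 -0.12 ]
 [-1.459 -0.103]
 [-1.156 -0.341]
 [ 1.019 -0.958]
 [ 2.534 -1.324]
 [ 0.688  0.317]]
[616.582 194.968  -0.245] [[ 0.034 -0.332]
 [ 1.037 -0.785]
 [-0.527  0.398]
 [-0.509  0.646]]
[618.478 198.145  -0.249] [[-1.935 -0.124]
 [ 0.494 -0.71 ]
 [ 1.906 -0.965]
 [-0.275  0.669]]
[ 637.574 -181.24     0.274] [[-0.812 -0.509]
 [ 0.169 -0.613]
 [ 0.227 -0.233]
 [-0.039 -0.371]
 [-0.74   0.463]
 [ 0.221 -0.729]
 [ 1.59  -0.415]
 [ 0.509  1.02 ]]
[ 636.63  -181.47     0.271] [[-0.611 -0.162]
 [ 0.399 -0.185]
 [ 0.256  0.273]
 [-0.042  0.051]]
[ 638.582 -181.336    0.279] [[-1.096  0.407]
 [-0.272 -0.81 ]
 [ 1.143 -0.728]
 [ 0.217  0.712]]
(array([ 594.621, -192.929]), array([[-0.165, -0.471],
       [ 0.476,  0.151]]))
0.2
```

play_rows([
  [[4,4,1.5,0,0,7],[8,8,2,0,0,14],[12,12,2,0,0,21],[15,14.5,2,0,0,28],[18,17.2,2,0,0,35],[21,20,2,0,0,42],[24,23,2,0,0,49],[27,26,2,0,0,56],[30,28.7,2,0,0,63],[33,31.6,2,0,0,70],[36,34.5,2,0,0,77],[39,37.3,2,0,0,84],[41,39.5,2,0,0,88],[42.7,40.9,2,0,0,90.2],[42.7,40.9,2,0,0,90.2],[42.7,40.9,2,0,0,90.2]],
], jaw=0, force=50)

```text
t: 1.53
position: [595.7, -190.5, 241.9]
tool_rot: [-1.57, 0.0, 0.278]
contact_force: [-0.7, 0.2, 0.1]
finger_gap: 0.503
```

Run:
```python
from h import *
print(get_state())
import cv2
for n in("side","top"):
    s=snapshot(n); cv2.imwrite(f"pics/{n}1.png",s["img"])
s=cv2.imread("pics/side1.png");t=cv2.imread("pics/top1.png")
cv2.imwrite("pics/c1.png",np.hstack([cv2.resize(s[60:210,290:440],None,fx=2.6,fy=2.6),cv2.resize(t[120:270,330:480],None,fx=2.6,fy=2.6)]))
```

```text
{'t': 1.5333, 'q': array([-4.35790990e-01,  2.10085332e-01,  1.50209423e+00,  5.56855168e-04,
        1.43007448e+00, -7.14141442e-01]), 'qd': array([-0.06521753, -0.02530386,  0.03384307, -0.03035794,  0.00555323,
       -0.02625037]), 'joint_torque': array([ 1.75952867e+00, -4.87846756e+01, -3.98024118e+01,  3.30861965e-01,
       -2.73751351e-02,  2.27764458e-01]), 'position': array([ 595.72953301, -190.4887028 ,  241.9332978 ]), 'tool_rot': array([-1.56994653e+00,  1.38714758e-04,  2.78272225e-01]), 'contact_force': array([-0.66595475,  0.16890223,  0.14540653]), 'moment': array([-0.02137017, -0.15136688,  0.0301898 ]), 'finger_gap': 0.5033955876840467}
```

View pics/c1.png

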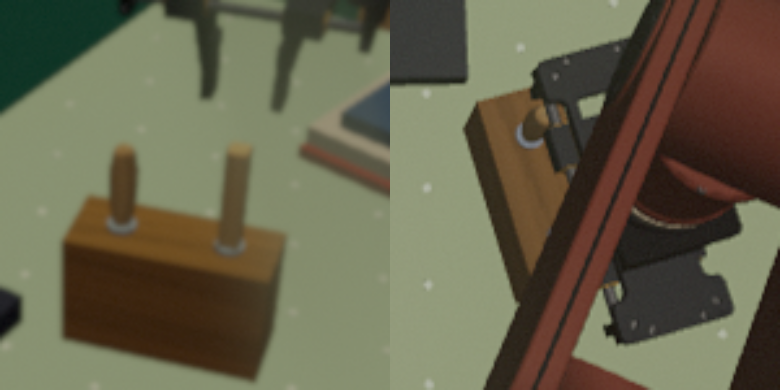

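play_rows([
  [[0,0,-1,0,0,0],[0,0,-3,0,0,0],[0,0,-5.5,0,0,0],[0,0,-8,0,0,0],[0,0,-9.6,0,0,0],[0,0,-9.6,0,0,0],[0,0,-9.6,0,0,0],[0,0,-9.6,0,0,0]],
])

```text
t: 2.3
position: [594.2, -194.5, 147.7]
tool_rot: [-1.572, -0.001, 0.273]
contact_force: [-0.1, 0.5, -0.3]
finger_gap: 0.501
```

play_rows([
  [[0,0,0,0,0,0],[0,0,0,0,0,0],[0,0,0,0,0,0],[0,0,0,0,0,0],[0,0,0,0,0,0],[0,0,0,0,0,0]],
], jaw=-1, force=50)

```text
t: 2.8
position: [594.5, -193.2, 147.0]
tool_rot: [-1.571, -0.001, 0.274]
contact_force: [-0.0, 0.9, 2.3]
finger_gap: 0.204
```

Run:
```python
from h import *
s=get_state();print(s["position"],s["contact_force"],s["moment"],s["finger_gap"]*87,s["tool_rot"])
import cv2
s=snapshot("side")["img"];t=snapshot("top")["img"]
cv2.imwrite("pics/c2.png",np.hstack([cv2.resize(s[60:210,290:440],None,fx=2.6,fy=2.6),cv2.resize(t[120:270,330:480],None,fx=2.6,fy=2.6)]))
```

```text
[ 594.46268201 -193.2397266   147.01492287] [-0.01714881  0.90296977  2.30228301] [-0.0079379  -0.09138457  0.0147927 ] 17.704997322598505 [-1.57126830e+00 -5.52005165e-04  2.74429420e-01]
```

View pics/c2.png

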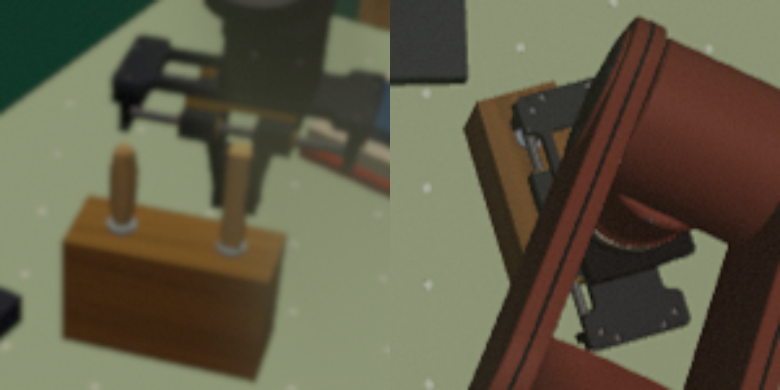

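play_rows([
  [[0,0,1,0,0,0],[0,0,3,0,0,0],[0,0,5.5,0,0,0],[0,0,8,0,0,0],[0,0,10.5,0,0,0],[0,0,13,0,0,0],[0,0,15,0,0,0],[0,0,15,0,0,0],[0,0,15,0,0,0]],
])

```text
t: 3.65
position: [594.7, -193.5, 298.1]
tool_rot: [-1.573, -0.002, 0.274]
contact_force: [0.7, -0.7, -0.5]
finger_gap: 0.204
```

Run:
```python
from h import *
s=get_state();print(s["position"],s["contact_force"],s["moment"],s["finger_gap"]*87,s["tool_rot"],s["q"])
import cv2
s=snapshot("side")["img"];t=snapshot("top")["img"]
cv2.imwrite("pics/side3.png",s)
cv2.imwrite("pics/c3.png",np.hstack([cv2.resize(s[10:210,290:440],None,fx=2.6,fy=2.6),cv2.resize(t[120:320,330:480],None,fx=2.6,fy=2.6)]))
```

```text
[ 594.73563846 -193.45689608  298.09217571] [ 0.66173626 -0.68976814 -0.4908529 ] [-0.05115142 -0.13843954  0.00812718] 17.70919864492222 [-1.57268592 -0.00210647  0.2743385 ] [-4.40472544e-01  1.81854037e-01  1.43059280e+00 -4.63578819e-05
  1.52631640e+00 -7.14807060e-01]
```

View pics/c3.png

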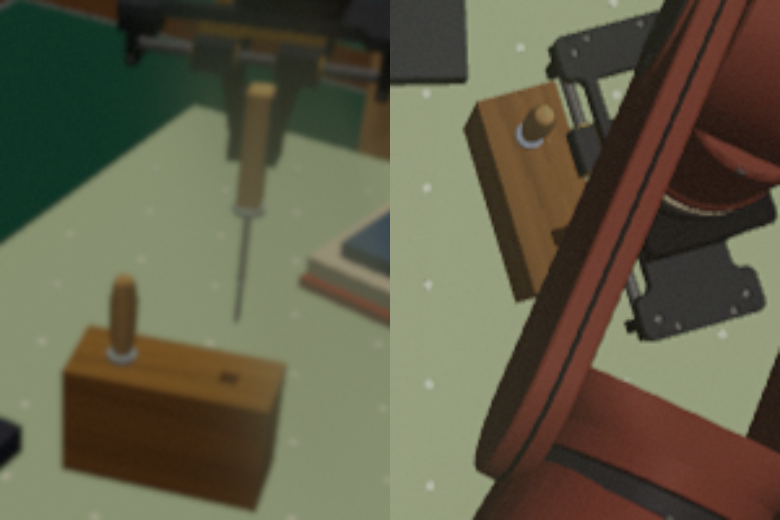

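```bash
cat >> h.py <<'E'
CUT=np.array([617.5,196.3,-0.247]); TL=137.
def cw(p): return tf(CUT,[p])[0]
def pose(tip,phi):  # tip in cutter frame, lean phi(deg) to -x
    R=Ro.from_euler("z",CUT[2])*Ro.from_euler("y",-np.radians(phi))
    return cw(tip)+TL*R.apply([0,0,1]), R*Ro.from_euler("x",-np.pi/2)
def row(base,tgt):
    return np.r_[(tgt[0]-base[0])/10, (tgt[1]*base[1].inv()).as_rotvec(degrees=True)].round(2)
def tipof(pos,R,TL=TL):
    return pos+TL*R.apply([0,-1,0])
def inv_c(X):
    c,s=np.cos(CUT[2]),np.sin(CUT[2]); d=X[:2]-CUT[:2]; return np.array([c*d[0]+s*d[1],-s*d[0]+c*d[1],X[2]])
E
python3 - <<'E'
from h import *
np.set_printoptions(precision=2,suppress=True)
base=(np.array([594.18,-193.22,296.54]),Ro.from_euler("z",.2743)*Ro.from_euler("x",-np.pi/2))
print(proj("side",[594.5,-193.4,160.5]),"obs 381.2 133.1")
for tip,phi in(((-150,0,165),20),((-140,0,140),45),((-125,0,77),45)):
    print(tip,phi,row(base,pose(tip,phi)),pose(tip,phi)[0])
f=lambda p,L:np.array([[p[0],p[1],85]])
print(fit([("top",0,[(301,271)])],[450,30],f)[0])
print(get_state()["position"])
E
```

```text
[[381.08 133.41]] obs 381.2 133.1
(-150, 0, 165) 20 [-16.76  43.77  -0.28   0.28 -20.22 -29.56] [426.62 244.43 293.74]
(-140, 0, 140) 45 [-20.64  44.74  -5.97   0.62 -45.49 -28.3 ] [387.82 254.21 236.87]
(-125, 0, 77) 45 [-19.18  44.38 -12.27   0.62 -45.49 -28.3 ] [402.36 250.55 173.87]
[464.56  12.24]
[ 593.27 -192.79  294.24]
```

play_rows([
  [[-0.6,1.5,0,0,0,-1],[-1.8,4.7,0,0,-2,-3],[-3,8,0,0,-4,-6],[-4.3,11.3,0,0,-5.5,-8],[-5.5,14.5,0,0,-7,-10],[-6.7,17.5,0,0,-8.5,-12],[-8,21,0,0,-10,-14.5],[-9.3,24.3,0,0,-11.5,-17],[-10.5,27.5,0,0,-13,-19],[-12,31.3,0,0,-15,-22],[-13.5,35.3,0,0.3,-17,-25],[-15,39,0,0.3,-19,-28],[-16.2,42,0,0.3,-22,-29.5],[-17.2,43.7,-0.5,0.4,-28,-29.4],[-18.4,44,-1.5,0.5,-34,-29],[-19.7,44.5,-3.5,0.6,-40,-28.6],[-20.6,44.7,-6,0.6,-45.5,-28.3],[-20.6,44.7,-6,0.6,-45.5,-28.3],[-20.6,44.7,-6,0.6,-45.5,-28.3],[-20.6,44.7,-6,0.6,-45.5,-28.3]],
])

```text
t: 5.52
position: [388.6, 254.3, 237.3]
tool_rot: [-1.572, -0.784, -0.245]
contact_force: [0.1, 0.6, 0.4]
finger_gap: 0.205
```

Run:
```python
from h import *
s=get_state();print(s["position"],s["contact_force"],s["moment"],s["finger_gap"]*87,s["tool_rot"],s["q"])
R=Ro.from_euler("xyz",s["tool_rot"]); tip=tipof(s["position"],R)*1; tip=s["position"]+TL*R.apply([0,1,0]); print(tip,inv_c(tip),proj("side",tip),proj("top",tip))
import cv2
s=snapshot("side")["img"];t=snapshot("top")["img"]
cv2.imwrite("pics/side4.png",s);cv2.imwrite("pics/top4.png",t)
cv2.imwrite("pics/c4.png",np.hstack([cv2.resize(s[150:350,150:350],None,fx=2,fy=2),cv2.resize(t[110:310,140:340],None,fx=2,fy=2)]))
```

```text
[388.61037421 254.28958042 237.30572554] [0.05956618 0.60644867 0.38376125] [0.11617754 0.3943267  0.00235106] 17.8493591361201 [-1.57235067 -0.78431448 -0.24462124] [ 0.8872809  -0.42555194  2.2849665  -0.82306821  1.06115145  1.47060029]
[482.4463944  230.64672761 140.32729068] [-139.35240685    0.28423216  140.32729068] [[304.11430718 308.60033489]] [[193.59884747 262.12200313]]
```

View pics/c4.png

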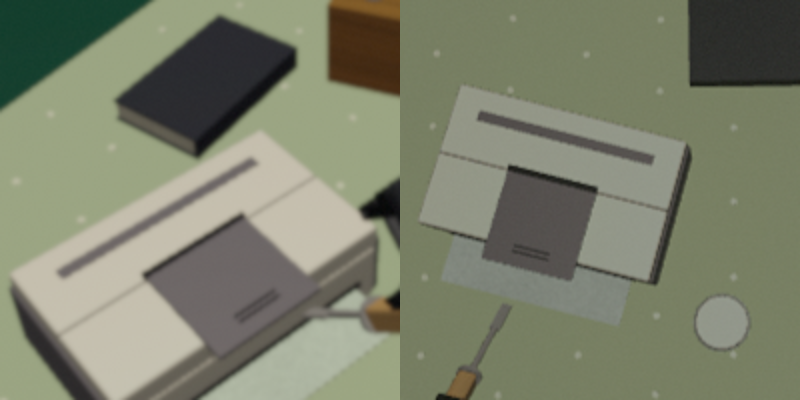

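Run:
```python
import cv2,numpy as np
s=cv2.imread("pics/side4.png");t=cv2.imread("pics/top4.png")
z=lambda i,x,y:cv2.resize(i[y:y+80,x:x+80],None,fx=5,fy=5,interpolation=cv2.INTER_CUBIC)
cv2.imwrite("pics/c5.png",np.hstack([z(s,250,260),z(t,165,215)]))
```

```text
(no output)
```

View pics/c5.png

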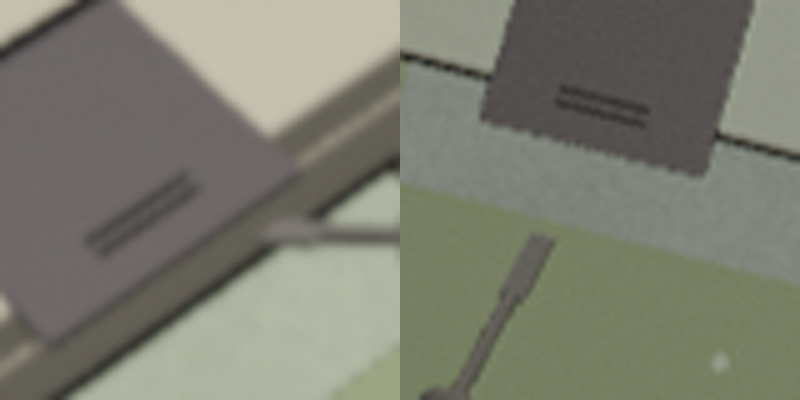

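Run:
```python
from h import *
np.set_printoptions(precision=3,suppress=True)
L=[[-100,50,94.5],[-100,-50,94.5]]
for C in(CUT,[616.6,195,-.245],[618.5,198.1,-.249]):
    print(proj("top",tf(C,L)),proj("side",tf(C,L)))
print("obs top 181.4,239 225.6,250.4  side 260,328 309.4,295")
print(get_state()["position"],get_state()["t"])
```

```text
[[181.404 239.011]
 [226.476 250.458]] [[261.728 328.98 ]
 [312.497 293.485]]
[[182.073 239.499]
 [227.176 250.857]] [[262.901 328.628]
 [313.486 293.1  ]]
[[180.503 238.476]
 [225.544 250.013]] [[260.287 329.535]
 [311.274 294.051]]
obs top 181.4,239 225.6,250.4  side 260,328 309.4,295
[389.532 253.697 238.272] 5.8167
```

```bash
cat >> h.py <<'E'
B0=(np.array([594.18,-193.22,296.54]),Ro.from_euler("z",.2743)*Ro.from_euler("x",-np.pi/2))
def step(b,r): r=np.array(r,float); return (b[0]+10*r[:3], Ro.from_rotvec(r[3:],degrees=True)*b[1])
B1=step(B0,[-20.6,44.7,-6,.6,-45.5,-28.3])
def tiprep():
    s=get_state(); R=Ro.from_euler("xyz",s["tool_rot"]); tip=s["position"]+TL*R.apply([0,1,0]); print("tipC",inv_c(tip).round(1),"F",s["contact_force"].round(2),"M",s["moment"].round(2),"t",s["t"],"q",s["q"].round(2)); return tip
E
python3 - <<'E'
from h import *
for tip in((-125,0,90),(-125,0,77),(-96,0,77)): print(tip,row(B1,pose(tip,45)))
E
```

```text
(-125, 0, 90) [ 1.42 -0.32 -4.97  0.02  0.01  0.01]
(-125, 0, 77) [ 1.42 -0.32 -6.27  0.02  0.01  0.01]
(-96, 0, 77) [ 4.23 -1.03 -6.27  0.02  0.01  0.01]
```

play_rows([
  [[0.7,-0.1,-2,0,0,0],[1.4,-0.3,-4,0,0,0],[1.4,-0.3,-6,0,0,0],[1.4,-0.3,-6.3,0,0,0],[1.4,-0.3,-6.3,0,0,0],[2.2,-0.5,-6.3,0,0,0],[3,-0.7,-6.3,0,0,0],[3.8,-0.9,-6.3,0,0,0],[4.2,-1,-6.3,0,0,0],[4.2,-1,-6.3,0,0,0],[4.2,-1,-6.3,0,0,0]],
])

```text
t: 6.73
position: [430.6, 243.5, 173.9]
tool_rot: [-1.571, -0.786, -0.248]
contact_force: [-0.5, 0.1, -1.7]
finger_gap: 0.203
```

Run:
```python
from h import *
import cv2
s=snapshot("side")["img"];t=snapshot("top")["img"]
tip=tiprep();print(proj("side",tip),proj("top",tip))
z=lambda i,x,y:cv2.resize(i[y:y+80,x:x+80],None,fx=5,fy=5,interpolation=cv2.INTER_CUBIC)
cv2.imwrite("pics/c6.png",np.hstack([z(s,250,270),z(t,165,215)]))
```

```text
tipC [-96.4   0.1  76.8] F [-0.56  1.12 -0.79] M [0.12 0.42 0.01] t 6.8333 q [ 0.78 -0.28  2.32 -0.91  0.87  1.55]
[[286.72429952 316.1178454 ]] [[206.06460133 243.58163524]]
```

View pics/c6.png

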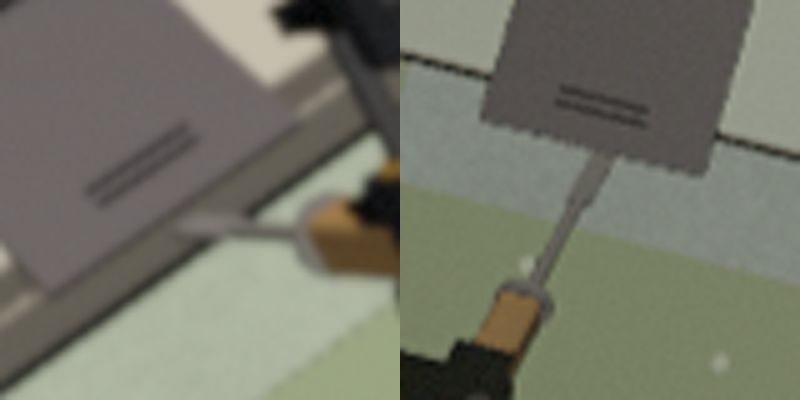

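```bash
cat >> h.py <<'E'
B2=step(B1,[4.2,-1,-6.3,0,0,0])
def tipth(th,s=11):
    if th<np.pi/4:
        P=np.array([2-102*np.cos(th),90.5+102*np.sin(th)])+s*np.array([.707,-.707])
    else: P=np.array([2,90.5])+(102-s)*np.array([-np.cos(th),np.sin(th)])
    P=P-1.5*np.array([.707,.707]); return (P[0],0,P[1])
E
python3 - <<'E'
from h import *
for i in range(20): th=i*.055; print(round(th,2),row(B2,pose(tipth(th),45))[:3])
E
```

```text
0.0 [ 0.29 -0.1   0.5 ]
0.06 [ 0.31 -0.1   1.06]
0.11 [ 0.35 -0.11  1.62]
0.17 [ 0.43 -0.13  2.17]
0.22 [ 0.53 -0.16  2.73]
0.28 [ 0.67 -0.19  3.27]
0.33 [ 0.83 -0.23  3.8 ]
0.39 [ 1.02 -0.28  4.33]
0.44 [ 1.24 -0.34  4.84]
0.49 [ 1.48 -0.4   5.34]
0.55 [ 1.75 -0.47  5.83]
0.6 [ 2.05 -0.54  6.3 ]
0.66 [ 2.37 -0.62  6.75]
0.71 [ 2.72 -0.71  7.19]
0.77 [ 3.08 -0.8   7.6 ]
0.82 [ 3.44 -0.89  7.96]
0.88 [ 3.81 -0.98  8.29]
0.94 [ 4.19 -1.08  8.6 ]
0.99 [ 4.59 -1.18  8.89]
1.04 [ 5.   -1.29  9.15]
```

play_rows([
  [[0.3,-0.1,0.4,0,0,0],[0.3,-0.1,1,0,0,0],[0.35,-0.1,1.6,0,0,0],[0.45,-0.1,2.2,0,0,0],[0.55,-0.15,2.7,0,0,0],[0.7,-0.2,3.3,0,0,0],[0.85,-0.2,3.8,0,0,0],[1,-0.3,4.3,0,0,0],[1.25,-0.3,4.8,0,0,0],[1.5,-0.4,5.3,0,0,0],[1.75,-0.5,5.8,0,0,0],[2.05,-0.5,6.3,0,0,0],[2.4,-0.6,6.7,0,0,0],[2.7,-0.7,7.2,0,0,0],[2.7,-0.7,7.2,0,0,0]],
])

```text
t: 8.18
position: [458.2, 236.7, 247.1]
tool_rot: [-1.57, -0.787, -0.248]
contact_force: [1.4, -0.3, -0.7]
finger_gap: 0.202
```

Run:
```python
from h import *
import cv2
s=snapshot("side")["img"];t=snapshot("top")["img"]
tip=tiprep();print(proj("side",tip),proj("top",tip))
z=lambda i,x,y:cv2.resize(i[y:y+130,x:x+130],None,fx=3,fy=3,interpolation=cv2.INTER_CUBIC)
cv2.imwrite("pics/c7.png",np.hstack([z(s,220,210),z(t,155,155)]))
```

```text
tipC [-68.   -0.  149.2] F [ 0.02 -0.68 -0.45] M [0.12 0.49 0.03] t 8.2833 q [ 0.71 -0.37  2.23 -0.8   0.94  1.34]
[[273.33515555 275.26156208]] [[202.69291323 227.89170962]]
```

View pics/c7.png

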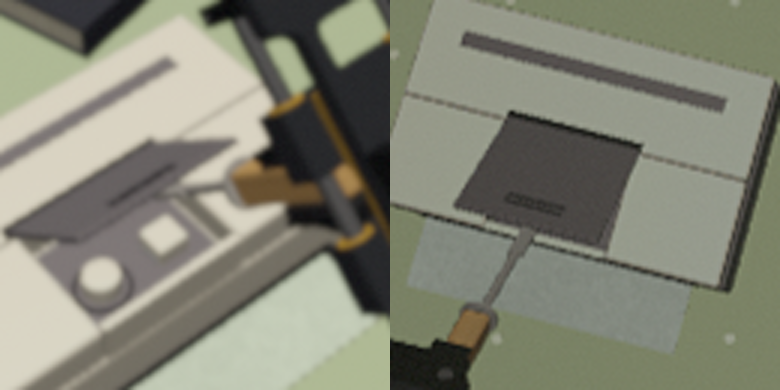

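Run:
```python
from h import *
open("h.py","a").write("B3=step(B2,[2.7,-.7,7.2,0,0,0])\n")
B3=step(B2,[2.7,-.7,7.2,0,0,0])
for th in np.linspace(.715,1.82,20): print(round(th,2),row(B3,pose(tipth(th),45))[:3])
```

```text
0.72 [ 0.02 -0.01 -0.01]
0.77 [ 0.41 -0.11  0.42]
0.83 [ 0.78 -0.2   0.8 ]
0.89 [ 1.17 -0.3   1.15]
0.95 [ 1.58 -0.4   1.47]
1.01 [ 2.01 -0.51  1.76]
1.06 [ 2.45 -0.62  2.03]
1.12 [ 2.9  -0.74  2.28]
1.18 [ 3.37 -0.86  2.49]
1.24 [ 3.85 -0.98  2.68]
1.3 [ 4.34 -1.1   2.84]
1.35 [ 4.84 -1.23  2.97]
1.41 [ 5.34 -1.35  3.06]
1.47 [ 5.85 -1.48  3.13]
1.53 [ 6.36 -1.61  3.17]
1.59 [ 6.88 -1.74  3.18]
1.65 [ 7.39 -1.87  3.15]
1.7 [ 7.9 -2.   3.1]
1.76 [ 8.41 -2.12  3.01]
1.82 [ 8.91 -2.25  2.9 ]
```

play_rows([
  [[0.4,-0.1,0.4,0,0,0],[0.8,-0.2,0.8,0,0,0],[1.2,-0.3,1.15,0,0,0],[1.6,-0.4,1.5,0,0,0],[2,-0.5,1.75,0,0,0],[2.45,-0.6,2,0,0,0],[2.9,-0.7,2.3,0,0,0],[3.4,-0.9,2.5,0,0,0],[3.85,-1,2.7,0,0,0],[4.35,-1.1,2.85,0,0,0],[4.85,-1.2,2.95,0,0,0],[5.35,-1.35,3.05,0,0,0],[5.85,-1.5,3.1,0,0,0],[6.4,-1.6,3.2,0,0,0],[6.9,-1.7,3.2,0,0,0],[7.4,-1.9,3.15,0,0,0],[7.9,-2,3.1,0,0,0],[8.4,-2.1,3,0,0,0],[8.9,-2.25,2.9,0,0,0],[8.9,-2.25,2.9,0,0,0]],
])

```text
t: 10.05
position: [546.9, 213.9, 274.3]
tool_rot: [-1.572, -0.786, -0.247]
contact_force: [-0.3, -0.8, -0.6]
finger_gap: 0.202
```

Run:
```python
from h import *
import cv2
open("h.py","a").write("B4=step(B3,[8.9,-2.25,2.9,0,0,0])\n")
s=snapshot("side")["img"];t=snapshot("top")["img"]
tip=tiprep();print(proj("side",tip),proj("top",tip))
z=lambda i,x,y:cv2.resize(i[y:y+130,x:x+130],None,fx=3,fy=3,interpolation=cv2.INTER_CUBIC)
cv2.imwrite("pics/c8.png",np.hstack([z(s,200,190),z(t,155,140)]))
```

```text
tipC [ 23.5  -0.3 177.4] F [-0.15 -0.54 -1.03] M [ 0.11  0.45 -0.09] t 10.15 q [ 0.53 -0.27  2.1  -0.73  0.84  1.15]
[[236.66754241 229.22609485]] [[212.67135949 182.73117233]]
```

View pics/c8.png

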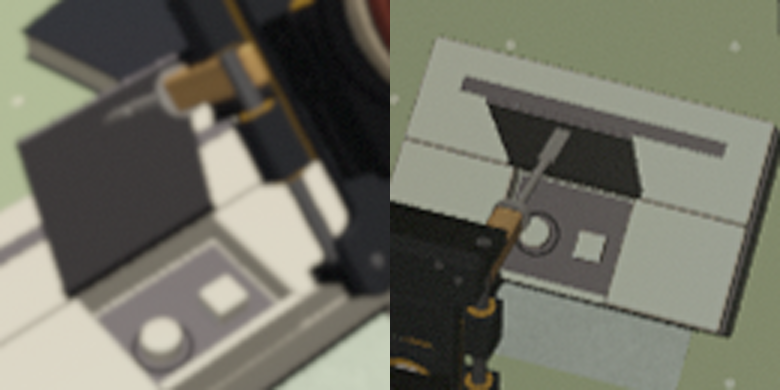

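Run:
```python
from h import *
k=cw((-42,21,78)); print(k,proj("top",k),proj("side",k),"obs 203.7,218 254.3,301.7")
k=cw((-42,-21,78)); print(k,proj("top",k),proj("side",k),"obs",(589-390)/3+155,246/3+140,223/3+200,295/3+190)
for tip,phi in(((-5,5,190),45),((-45,21,185),25),((-50,21,170),0),((-42,21,108),0)): print(tip,row(B4,pose(tip,phi)))
```

```text
[581.90910693 226.93149247  78.        ] [[203.71533032 217.23133795]] [[255.14234459 301.40843022]] obs 203.7,218 254.3,301.7
[571.64027019 186.20618103  78.        ] [[222.18305276 221.9152201 ]] [[275.88855763 287.70325047]] obs 221.33333333333331 222.0 274.3333333333333 288.3333333333333
(-5, 5, 190) [-2.62  1.18  1.23  0.02  0.01  0.01]
(-45, 21, 185) [-2.33  2.75  3.46  4.91 19.4   0.  ]
(-50, 21, 170) [ 2.8   1.46  3.25 11.03 43.64 -0.  ]
(-42, 21, 108) [ 3.57  1.27 -2.95 11.03 43.64 -0.  ]
```

play_rows([
  [[-1,0.4,0.5,0,0,0],[-2.6,1.2,1.2,0,0,0],[-3.8,1.8,2.2,1,4,0],[-3.8,2.4,2.8,2.5,10,0],[-3,2.7,3.4,4,15.5,0],[-2.3,2.75,3.5,5,20,0],[-1,2.5,3.5,6.5,26,0],[0.3,2.2,3.5,8,32,0],[1.6,1.8,3.4,9.5,38,0],[2.8,1.5,3.2,11,43.6,0],[2.8,1.5,3.2,11,43.6,0],[3.2,1.4,1,11,43.6,0],[3.6,1.3,-1,11,43.6,0],[3.6,1.3,-3,11,43.6,0],[3.6,1.3,-3,11,43.6,0],[3.6,1.3,-3,11,43.6,0],[3.6,1.3,-3,11,43.6,0]],
])

```text
t: 11.77
position: [582.2, 228.0, 246.4]
tool_rot: [-1.57, -0.003, -0.246]
contact_force: [-0.3, -0.1, -0.6]
finger_gap: 0.206
```

Run:
```python
from h import *
import cv2
open("h.py","a").write("B5=step(B4,[3.6,1.3,-3,11,43.6,0])\n")
s=snapshot("side")["img"];t=snapshot("top")["img"]
tip=tiprep();print(get_state()["tool_rot"],proj("side",tip),proj("top",tip))
z=lambda i,x,y:cv2.resize(i[y:y+130,x:x+130],None,fx=3,fy=3,interpolation=cv2.INTER_CUBIC)
cv2.imwrite("pics/c9.png",np.hstack([z(s,200,200),z(t,155,140)]))
```

```text
tipC [-40.8  22.4 110.1] F [ 0.27 -0.1   0.11] M [ 0.01 -0.08  0.02] t 11.8667 q [ 0.25  0.2   1.5  -0.    1.43  0.49]
[-1.56937869 -0.00424305 -0.24622689] [[252.46230151 288.69383638]] [[200.06184354 214.75506192]]
```

View pics/c9.png

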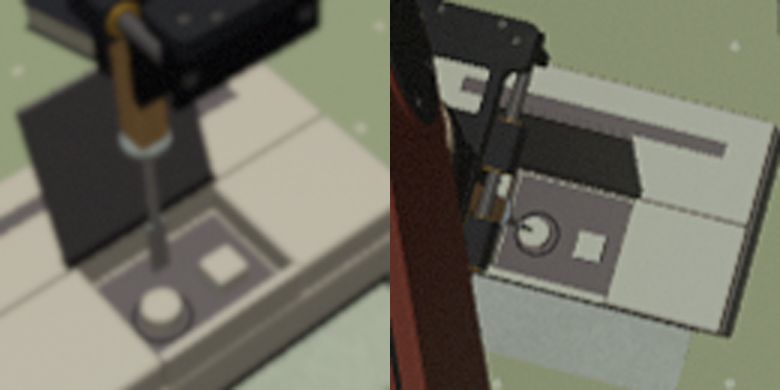

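play_rows([
  [[0,0,-0.8,0,0,0],[0,0,-1.8,0,0,0],[0,0,-2.4,0,0,0],[0,0,-2.5,0,0,0],[0,0,-2.5,0,0,0],[0,0,-2.5,0,0,0],[0,0,-2.5,0,0,0],[0,0,-2.5,0,0,0]],
])

```text
t: 12.63
position: [582.5, 227.4, 220.1]
tool_rot: [-1.571, -0.002, -0.247]
contact_force: [-0.3, 0.5, -1.1]
finger_gap: 0.203
```

Run:
```python
from h import *
import cv2
open("h.py","a").write("B6=step(B5,[0,0,-2.5,0,0,0])\n")
b=step(B5,[0,0,-2.5,0,0,0]); print("cmd tip",inv_c(b[0]+TL*b[1].apply([0,1,0])))
s=snapshot("side")["img"];t=snapshot("top")["img"]
tip=tiprep();print(get_state()["tool_rot"],proj("side",tip),proj("top",tip))
z=lambda i,x,y:cv2.resize(i[y:y+80,x:x+80],None,fx=5,fy=5,interpolation=cv2.INTER_CUBIC)
cv2.imwrite("pics/c10.png",np.hstack([z(s,215,250),z(t,170,180)]))
```

```text
cmd tip [-41.71261216  21.37457591  82.5400473 ]
tipC [-41.4  21.5  83. ] F [ 0.52  0.25 -0.05] M [ 0.   -0.09  0.02] t 12.7333 q [ 0.25  0.22  1.53 -0.    1.39  0.49]
[-1.57067706e+00 -1.42778757e-03 -2.46896574e-01] [[254.43214145 299.42605803]] [[203.08205909 216.64643131]]
```

View pics/c10.png

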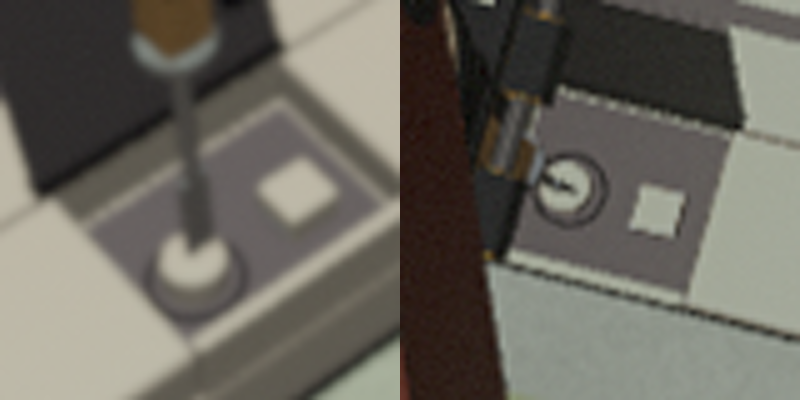

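play_rows([
  [[0,0,-0.15,0,0,0],[0,0,-0.3,0,0,0],[0,0,-0.45,0,0,0],[0,0,-0.6,0,0,0],[0,0,-0.6,0,0,0],[0,0,-0.6,0,0,0],[0,0,-0.6,0,0,0],[0,0,-0.6,0,0,0],[0,0,-0.6,0,0,0]],
])

```text
t: 13.58
position: [582.2, 227.3, 213.7]
tool_rot: [-1.571, -0.001, -0.247]
contact_force: [-0.5, -0.6, 2.5]
finger_gap: 0.207
```

play_rows([
  [[0,0,0,0,0,0],[0,0,0,0,0,0]],
])

```text
t: 13.75
position: [582.2, 227.3, 213.6]
tool_rot: [-1.571, -0.001, -0.247]
contact_force: [-0.9, 0.1, 2.5]
finger_gap: 0.209
```

play_rows([
  [[0,0,0,0,0,0],[0,0,0,0,0,0]],
])

```text
t: 13.92
position: [582.2, 227.3, 213.6]
tool_rot: [-1.571, -0.001, -0.247]
contact_force: [-1.2, -0.1, 1.3]
finger_gap: 0.203
```

play_rows([
  [[0,0,0,0,0,0],[0,0,0,0,0,0]],
])

```text
t: 14.08
position: [582.2, 227.3, 213.6]
tool_rot: [-1.571, -0.001, -0.247]
contact_force: [-0.2, 0.1, 1.7]
finger_gap: 0.2
```

play_rows([
  [[0,0,-0.1,0,0,0],[0,0,-0.2,0,0,0],[0,0,-0.2,0,0,0],[0,0,-0.2,0,0,0],[0,0,-0.2,0,0,0],[0,0,-0.2,0,0,0]],
])

```text
t: 14.58
position: [582.2, 227.3, 211.7]
tool_rot: [-1.571, -0.001, -0.247]
contact_force: [-0.8, -0.5, 3.3]
finger_gap: 0.207
```

play_rows([
  [[0,0,0,0,0,0],[0,0,0,0,0,0]],
])

```text
t: 14.75
position: [582.3, 227.3, 211.7]
tool_rot: [-1.571, -0.001, -0.247]
contact_force: [-1.3, -1.0, 3.8]
finger_gap: 0.205
```

play_rows([
  [[0,0,0,0,0,0],[0,0,0,0,0,0]],
])

```text
t: 14.92
position: [582.2, 227.3, 211.6]
tool_rot: [-1.571, -0.001, -0.247]
contact_force: [-0.7, 0.4, 4.0]
finger_gap: 0.206
```

play_rows([
  [[0,0,0,0,0,0],[0,0,0,0,0,0]],
])

```text
t: 15.08
position: [582.2, 227.3, 211.6]
tool_rot: [-1.571, -0.001, -0.247]
contact_force: [-0.0, 0.9, 3.5]
finger_gap: 0.204
```

play_rows([
  [[0,0,0,0,0,0],[0,0,0,0,0,0]],
])

```text
t: 15.25
position: [582.2, 227.3, 211.6]
tool_rot: [-1.571, -0.001, -0.247]
contact_force: [-0.9, 0.1, 4.2]
finger_gap: 0.204
```

Run:
```python
from h import *
import cv2
s=snapshot("side")["img"];t=snapshot("top")["img"]
tip=tiprep();print(proj("side",tip),proj("top",tip))
z=lambda i,x,y:cv2.resize(i[y:y+80,x:x+80],None,fx=5,fy=5,interpolation=cv2.INTER_CUBIC)
cv2.imwrite("pics/c11.png",np.hstack([z(s,215,250),z(t,170,180)]))
```

```text
tipC [-41.6  21.4  74.6] F [-1.   -0.13  3.49] M [-0.09  0.15  0.03] t 15.35 q [ 0.25  0.23  1.54 -0.    1.37  0.49]
[[254.96248503 302.71384004]] [[203.91695727 217.21016704]]
```

View pics/c11.png

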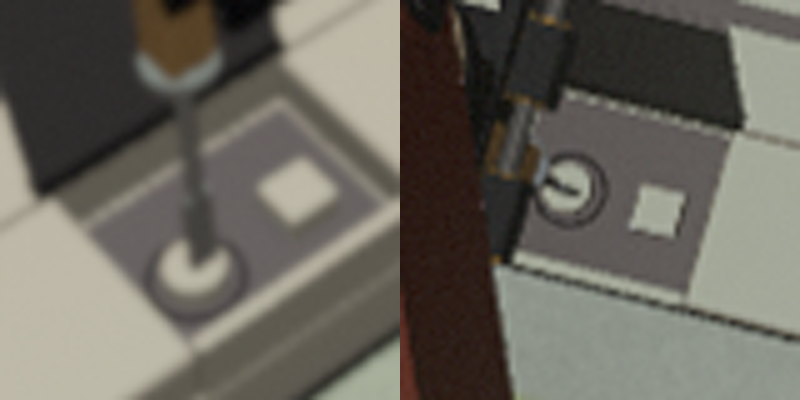

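play_rows([
  [[0,0,-0.05,0,0,0],[0,0,-0.1,0,0,0],[0,0,-0.15,0,0,0],[0,0,-0.15,0,0,0],[0,0,-0.15,0,0,0],[0,0,-0.15,0,0,0]],
])

```text
t: 15.95
position: [582.2, 227.3, 210.1]
tool_rot: [-1.571, -0.001, -0.247]
contact_force: [0.0, -0.9, 4.9]
finger_gap: 0.205
```

play_rows([
  [[0,0,0,0,0,0]],
])

```text
t: 16.03
position: [582.2, 227.3, 210.1]
tool_rot: [-1.571, -0.001, -0.247]
contact_force: [-0.2, -0.2, 4.5]
finger_gap: 0.205
```

play_rows([
  [[0,0,0,0,0,0]],
])

```text
t: 16.12
position: [582.2, 227.3, 210.1]
tool_rot: [-1.571, -0.001, -0.247]
contact_force: [-1.6, -0.3, 3.9]
finger_gap: 0.204
```

play_rows([
  [[0,0,0,0,0,0]],
])

```text
t: 16.2
position: [582.2, 227.3, 210.1]
tool_rot: [-1.571, -0.001, -0.247]
contact_force: [-0.6, 0.1, 4.3]
finger_gap: 0.207
```

play_rows([
  [[0,0,0,0,0,0]],
])

```text
t: 16.28
position: [582.2, 227.3, 210.1]
tool_rot: [-1.571, -0.001, -0.247]
contact_force: [-0.6, 0.3, 4.8]
finger_gap: 0.201
```

play_rows([
  [[0,0,0,0,0,0]],
])

```text
t: 16.37
position: [582.2, 227.3, 210.1]
tool_rot: [-1.571, -0.001, -0.247]
contact_force: [-0.9, -0.4, 4.2]
finger_gap: 0.202
```

play_rows([
  [[0,0,0,0,0,0]],
])

```text
t: 16.45
position: [582.2, 227.3, 210.1]
tool_rot: [-1.571, -0.001, -0.247]
contact_force: [-0.4, -0.4, 3.9]
finger_gap: 0.2
```

Run:
```python
from h import *
import cv2
F=[]
for i in range(20): snapshot("top"); F.append(get_state()["contact_force"][2])
print(np.mean(F),np.std(F))
s=snapshot("side")["img"];t=snapshot("top")["img"]
tip=tiprep();print(get_state()["tool_rot"],proj("side",tip),proj("top",tip))
z=lambda i,x,y:cv2.resize(i[y:y+80,x:x+80],None,fx=5,fy=5,interpolation=cv2.INTER_CUBIC)
cv2.imwrite("pics/c12.png",np.hstack([z(s,215,250),z(t,170,180)]))
```

```text
4.495226207386943 0.5448726530158211
tipC [-41.7  21.4  73.1] F [-0.46 -0.22  4.98] M [-0.06  0.09 -0.01] t 17.55 q [ 0.25  0.23  1.54 -0.    1.37  0.49]
[-1.57095463e+00 -8.11315658e-04 -2.46897307e-01] [[255.05392284 303.31967778]] [[204.05581504 217.31678151]]
```

View pics/c12.png

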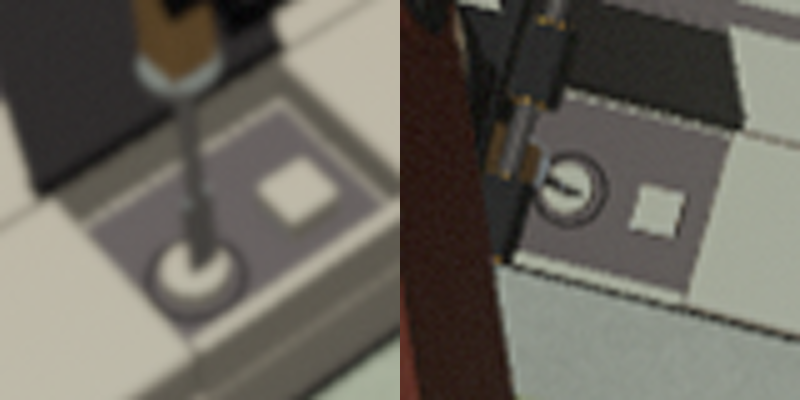

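Run:
```python
from h import *
import cv2
I=[cv2.cvtColor(cv2.imread(f"pics/c{k}.png"),cv2.COLOR_BGR2GRAY)[:,:400] for k in(10,11,12)]
def m(a,b,x,y,w,h):
    T=a[y:y+h,x:x+w]; r=cv2.matchTemplate(b,T,cv2.TM_CCOEFF_NORMED)
    yy,xx=np.unravel_index(r.argmax(),r.shape); 
    py=np.polyfit([-4,-2,0,2,4],[r[yy+d,xx] for d in(-4,-2,0,2,4)],2) if yy>=4 else [1,0]
    return xx-x,(yy-y)-py[1]/2/py[0],r.max()
for nm,box in(("collar",(125,25,95,75)),("blade",(165,170,60,60)),("key",(150,255,100,60)),("square",(240,140,110,100))):
    print(nm,"10-11",m(I[0],I[1],*box),"11-12",m(I[1],I[2],*box),"10-12",m(I[0],I[2],*box))
# expected collar shift
C=cw((-41.6,21.4,0))
for z in(83.,74.6,73.1): print(5*proj("side",C+[0,0,z+97])[0],5*proj("side",C+[0,0,z])[0])
```

```text
collar 10-11 (np.int64(2), np.float64(18.184635669968674), np.float32(0.86198443)) 11-12 (np.int64(0), np.float64(2.986433721363017), np.float32(0.9901507)) 10-12 (np.int64(3), np.float64(21.46789652530183), np.float32(0.83413845))
blade 10-11 (np.int64(0), np.float64(1.0469005285918918), np.float32(0.9111145)) 11-12 (np.int64(0), np.float64(1.0550970613639636), np.float32(0.99304223)) 10-12 (np.int64(0), np.float64(-1.5307463738328617), np.float32(0.89067346))
key 10-11 (np.int64(105), np.float64(-71.1054514029075), np.float32(0.9460722)) 11-12 (np.int64(0), np.float64(1.8846079672851044), np.float32(0.9910246)) 10-12 (np.int64(105), np.float64(-71.04611062339625), np.float32(0.9461021))
square 10-11 (np.int64(0), np.float64(-0.017623313547458996), np.float32(0.999749)) 11-12 (np.int64(0), np.float64(0.001393147254111811), np.float32(0.9997252)) 10-12 (np.int64(0), np.float64(-0.006598011802768307), np.float32(0.9997507))
[1248.51646311 1292.81600555] [1272.80631037 1497.27215189]
[1250.78264998 1311.89129365] [1274.73128463 1513.47533404]
[1251.18383245 1315.26818694] [1275.07229379 1516.34572744]
```

Run:
```python
from h import *
import cv2
s=snapshot("side")["img"];cv2.imwrite("pics/fin.png",s);tiprep()
```

```text
tipC [-41.7  21.4  73. ] F [-1.13  0.82  4.4 ] M [-0.08  0.07  0.03] t 17.75 q [ 0.25  0.23  1.54 -0.    1.37  0.49]
```

View pics/fin.png

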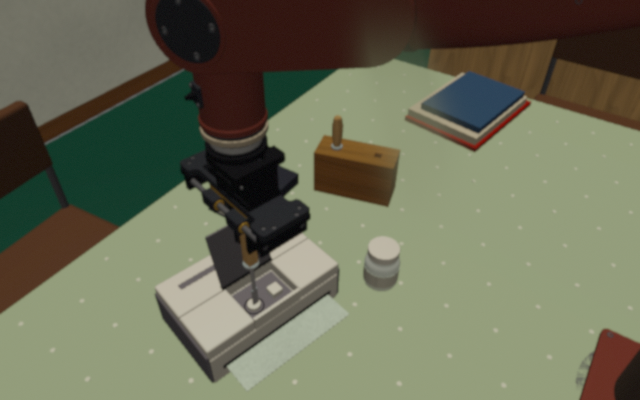

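The picture shows the hatch standing open at about (240,255) and the tool upright with its tip on the ringed key at (255,303). The embosser, jar and book are untouched.

```bash
python3 -c "
from bench import *
print(finish_job())"
```

```text
the job is handed in; nothing more can be done
None
```

The reset is done and handed in at about 18 s, with the tool still held upright and its tip pressing on the ringed round key.

I took the blade tool from the block and levered the hatch open with the blade leaning 45°. I swung it to about 1.8 rad, where it stayed, then set the tip within about 1 mm of the key's centre.

**Last checks:**
- **Key depth:** the two estimates differ. The averaged push was about 4.5 N, or nearer 4.8 N after allowing for the sensor's small offset. That means the key is about 2.5–3.8 mm down. The tip height puts it at about 4.4–4.9 mm. Both are near the half-way 4 mm, so I took it as about half-way.
- **Grip:** the pictures show the tool slipped at most about 0.4 mm in the fingers between the last two pressing steps.
- **Surroundings:** the last pictures show the hatch open past upright. The square key's image did not shift while I pressed, and the embosser, jar and book look untouched.

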